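# Reset the cam clamp of a sine plate on a block that has crept off its stop

### The arm

A 6-joint arm with a two-finger parallel gripper is mounted at the origin on a cart in front of the work surface, level with it; the furniture and walls round the work are solid. World frame = base frame: x ahead of the robot, y to its left, z up, the work surface at z = 0. Lengths are in mm, angles in rad, forces in N, time in s.
With the tool pointing down it reaches from about 275 to 825 mm from the base axis. Payload 4.9 kg.
Tool frame: the origin (TCP) lies at the very end of the fingers, on their centre line; the grasp point (between the pads) lies 19 mm behind it; z points along the fingers, y is the line along which they close (so a half turn about z gives the same grasp; the last joint's range is limited). The gripper opens to 85 mm and grips with 20 to 120 N. Pads are 22 mm wide; open, the fingers measure 114 mm over their backs; the gripper's body (76 mm by 85 mm) begins 54 mm behind the grasp point. The pads swing forward as they close: fully open they stand 13 mm farther back than shut.
Start: joints at [-1.28, 0.326, -0.193, 1.052, 0, 1.437], TCP at [226.69, -501.129, 231.281] pointing down, gripper open.
Joint ranges: [-2.65, 2.65], [-0.97, 1.79], [-1.3, 1.35], [-1.93, 2.1], [-1.47, 1.37], [-3.14, 3.14]. Speed limits (rad/s): [2.57, 2.57, 3.14, 3.14, 3.14, 3.14].

### API

Orientations are given as [roll, pitch, yaw] about the fixed x, y, z axes, in that order (R = Rz(yaw) Ry(pitch) Rx(roll)).
In Python, from bench import bot, solve_ik, imaging gives the robot as it stands. Calls block until the motion is done:
- bot.move_ptp(position, orientation): joint-space move of the TCP to a pose.
- bot.movel(position, rot=None, max_speed=150, threshold=None): straight line of the TCP; rot=None keeps the orientation; max_speed is the mean speed in mm/s. With threshold (N) it stops when the force on the tool has changed by that much, and returns True; else False.
- bot.move_j(angles): joint-space move.
- bot.grip(opening, effort=None): opening from 0.0 (shut) to 1.0 (fully open); effort is the grip in N (None keeps the last); returns when the fingers have stopped.
- bot.dwell(seconds).
- solve_ik(position, orientation): joint angles nearest the present ones, or None.
- bot.get_state(): the state.
- imaging.capture(name): name is "side" or "top"; returns the picture (480x640x3 uint8, blue, green, red); there is no depth.
- imaging.camera_model(name): a dict with "K" (3x3 intrinsics, pixels), "position" and "rotation" of the camera in the world. Camera axes: x right, y up, looking along -z (the intrinsics and any distortion apply to the point x, -y, -z); pixel columns grow to the right and rows downward; lengths in mm; the calibration is good to about 2 mm. A picture is of the moment at which its call begins. camera_model takes no time and is no camera call.
A pose or a line that the arm cannot do raises bot.IKError and nothing moves.
- bot.sign_off(): hands the job in; it is judged then, once.
The state is a dict: "t": time; "qpos": joint angles; "joint_velocities": joint speeds; "effort": joint torques, N m; "tcp_pos": TCP position; "orientation": TCP orientation; "contact_force": force on the tool from outside, world axes, zero at the start; "wrist_torque": the same for the moment, N m; "opening": opening from 0.0 (shut) to 1.0 (fully open); "gripper_force": force on a finger pad.
Only numpy, scipy, OpenCV 4.12 (cv2) and the standard library are available. Lean on these libraries where they do the work, as an engineer would, in place of code of your own. Each camera call takes 0.05 s, during which the arm holds its last target. There are 200 camera calls.

### The job

The drilled steel block on the sine plate has crept away from the side stop because its cam clamp was left slack. Flip the cam lever fully open, push the block back flush against the side stop (it stays down on the end stop), and then set the clamp: turn the knurled adjusting nut so that, on closing, the lever starts to bite about halfway through its swing, and flip the lever fully closed. Leave the micrometer, loupe and try square where they are.

Things in the scene. Friction and masses are not known exactly. Their poses are not given: they have to be found in the camera images.
- sine_fixture: Steel sine plate standing fixed on the bench. Origin on the bench under the middle of its base (175 x 130 x 20 mm); x level, towards the high end (away from the robot), y left, z up. It carries the tilted plate, the clamp and the cam lever.
- tilted_plate: Plate tilted 30 degrees, 170 x 130 x 24 mm. Origin: middle of its top face, (-23, 0, 87.7) mm in the sine_fixture frame. Axes ('plate frame'): x uphill, y left, z square off the plate. On it: end stop (14 mm high, face at x = -73), side stop bar (18 mm high, x = -71 to -27, face at y = -42 looking to +y), guide pillar (radius 8, 58 high, x = 62, y = 0).
- stop_corner (a point): The corner where the plate's face, the end stop and the side stop meet: (-73, -42, 0) mm in the plate frame.
- work_block: Loose drilled steel block, 50.8 (x, uphill) x 76.2 (y) x 25.4 mm (z, off the plate), 0.5 to 0.8 kg; origin: middle of its underside. It rests on the end stop, 4 to 13 mm left of the side stop; home is (-47.6, -3.9, 0) mm in the plate frame. To slide it to -y takes 3 to 9 N: push its free left face near the plate and near its middle.
- strap: Dark steel clamp strap, 122 x 30 x 14 mm, from x = 74 to -48 mm in the plate frame over y = 0; moves only along plate z. Origin on the stud's axis, 39 mm below the strap's underside; about 0 mm off the plate with the lever closed. Under its tip (x = -40) a foot with a 24 mm sprung pad, screwed to a length of its own (unknown by 1.2 mm either way); the pad yields above 100 N, then 25 N per mm.
- nut_grip (a point): Grip point on the stud's axis, plate x = 22, y = 0; 76 mm off the plate with the lever closed, 85 open. The round knurled nut (38 mm across, 28 tall) reaches from 20 below to 8 above it at the start, the stud to 21 above. Grip the rim with the tool along plate -z. Clockwise from above it goes down with the strap, 10 mm a turn (0.35 N m; stays put); it needs 1.8 to 3.9 rad clockwise.
- cam_lever (a joint): Cam lever angle, rad: 0 closed (parallel to the plate, pointing uphill), 1.75 open (standing up, leaning to the robot), stops at both ends. Lifts stud, nut and strap by 8 mm x (0.995 - cos(angle - 0.1)). Free, it moves with 1 to 3 N at the handle and stays at either end; when the pad meets the block it quickly takes 4 to 6 N more (the bite), until it goes over centre just before closed.
- lever_grip (a point): Middle of the black revolving handle (22 mm across, 52 mm long, along plate y) at the end of the cam lever, right of the sine plate, at plate y = -112 mm. It moves on an arc of 98 mm about the cam lever's axis, square to plate y, and spins freely on its pin, so a grip across it with the tool along plate -z (fingers closing along plate x) can follow the whole arc without turning.
- lever_pivot (a point): Point on the cam lever's axis, at (22, -78, -40) mm in the plate frame; the axis runs along plate y. Fixed. The lever itself is a flat 12 x 9 mm bar at plate y = -78 mm.
- micrometer: Bystander: micrometer lying right of the sine plate, 50 x 115 x 16 mm, origin under its middle.
- loupe: Bystander: black eye loupe, 37 mm across, 34 mm high, standing left of the sine plate, origin under its middle.
- engineer_square: Bystander: steel try square lying flat behind the sine plate on the right, 75 x 121 x 14 mm, origin under its middle.
Mind the look-alikes: they are no part of the job. What is shaped like the work_block but red is not meant.

How it is judged (in metres and radians):
On the way, in this order (a step that is already met when the one before it is completed fails the run):
1. the cam lever is flipped open (past 1.5 rad) (value of joint cam_lever above 1.5 rad), for 0.1 s.
2. the block is pushed home: within 2 mm of the side stop and the end stop, square to them within 0.05 rad (y of work_block in the frame of tilted_plate below -0.0019 m and x of work_block in the frame of tilted_plate below -0.0456 m and angle between the y axis of work_block and the y axis of tilted_plate, either way round below 0.05 rad), for 0.2 s.
At the end, for the whole second after the job is handed in: The lever is closed (under 0.06 rad), the strap's foot holds the block with 118 to 158 N (the clamp force left by a bite at about 42 to 60 degrees before closed), and the block lies within 2 mm of the side stop and of the end stop, square to them within 0.05 rad and at rest (all of step 2 and value of joint cam_lever below 0.06 rad and contact force between strap and work_block between 118 and 158 N and linear speed of work_block below 0.01 m/s); the robot touches nothing.
It fails at once if the micrometer is shifted by more than 15 mm (distance of micrometer from where it was at the start of the episode above 0.015 m).
It fails at once if the eye loupe is shifted by more than 15 mm (distance of loupe from where it was at the start of the episode above 0.015 m).
It fails at once if the try square is shifted by more than 15 mm (distance of engineer_square from where it was at the start of the episode above 0.015 m).
It also fails if it takes over 72 s, if anything falls off the work surface, if the arm or the gripper's body presses on something with over 40 N, if the wrist force passes 120 N, or if a joint passes its speed limit or range.

## Working session

There is one attempt and no reset: what is moved stays moved. The work goes in short steps, each a Python script; the robot and the scene stay as the last script left them, time stands still between calls to the robot, and variables do not carry over. Pictures are saved under pics/ and viewed, at most 10 in all, crops included, and the job is handed in when it is done.

```bash
ls; mkdir -p pics; python3 - <<'E'
from bench import bot, solve_ik, imaging
import cv2
for n in("side","top"):
    im=imaging.capture(n); cv2.imwrite(f"pics/{n}0.png",im)
    m=imaging.camera_model(n); print(n,m)
s=bot.get_state(); print(s)
E
```

```text
pics
side {'K': array([[615.83434161,   0.        , 319.20544709],
       [  0.        , 615.83434161, 240.59455612],
       [  0.        ,   0.        ,   1.        ]]), 'position': array([246.24300412, 767.34506722, 591.83084917]), 'rotation': array([ 1.12803032, -0.00997395, -2.81778649])}
top {'K': array([[459.08542642,   0.        , 322.53798245],
       [  0.        , 459.08542642, 231.63711201],
       [  0.        ,   0.        ,   1.        ]]), 'position': array([ 439.83205817, -157.78331225, 1057.95315477]), 'rotation': array([ 0.11690797,  0.00679875, -1.5591846 ])}
{'t': 0.1, 'qpos': array([-1.28018005e+00,  3.26873828e-01, -1.93462340e-01,  1.05198338e+00,
        1.07217936e-05,  1.43663115e+00]), 'joint_velocities': array([-0.00010012,  0.00203479,  0.00424452,  0.00048207, -0.00142547,
        0.00010215]), 'effort': array([ 2.25643753e-04, -4.44238400e+01,  2.63038319e+01,  7.89052545e-03,
       -1.33632543e-04, -2.13755861e-06]), 'tcp_pos': array([ 226.5527034 , -500.62175974,  230.58608974]), 'orientation': array([-3.14008455e+00, -2.14376398e-04,  4.24781282e-01]), 'contact_force': array([-0.43791943, -0.19001132, -0.19210437]), 'wrist_torque': array([-0.03076575, -0.00799106,  0.00047435]), 'gripper_force': 0.0, 'opening': 1.0016946741797295}
```

View pics/side0.png

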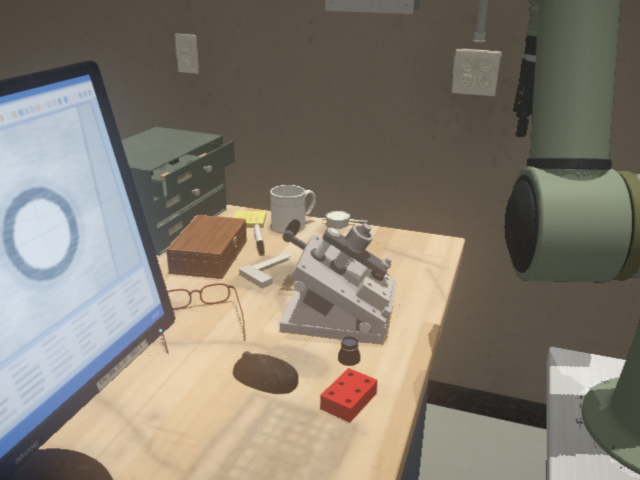

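View pics/top0.png

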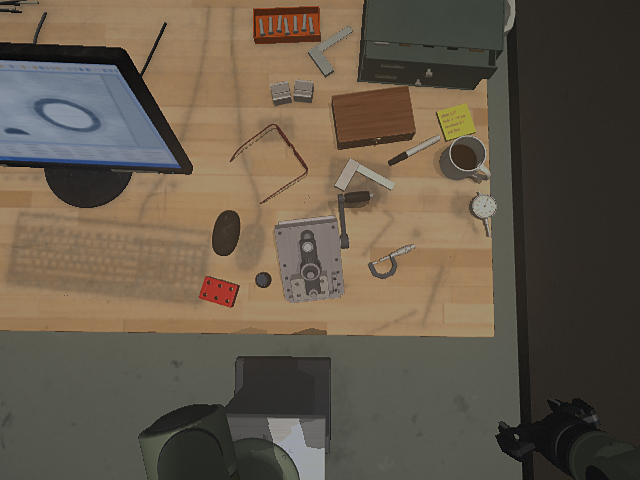

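Side view: the fixture is at about (340,285), with the red decoy block at (349,394) and the loupe at (349,350). Top view: the fixture is at (309,258), lever handle (356,197), micrometer (390,262), square (362,175), loupe (263,280).

Candidates in the top view:
- Block: grey drilled block on the plate at about (310,285), or the red one at (219,291). I choose the grey one.
- Lever handle: black handle at (356,197), or the pen at (400,157) or mouse at (226,232). I choose the handle.
- Square: (362,175), or a second one at (330,50).

Next is a close crop of the fixture.

```bash
python3 - <<'E'
import cv2,numpy as np
t=cv2.imread("pics/top0.png")[180:310,260:420]; s=cv2.imread("pics/side0.png")[210:350,270:410]
cv2.imwrite("pics/tc.png",cv2.resize(t,None,fx=4.5,fy=4.5,interpolation=cv2.INTER_CUBIC))
cv2.imwrite("pics/sc.png",cv2.resize(s,None,fx=4.2,fy=4.2,interpolation=cv2.INTER_CUBIC))
E
```

```text
(no output)
```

View pics/tc.png

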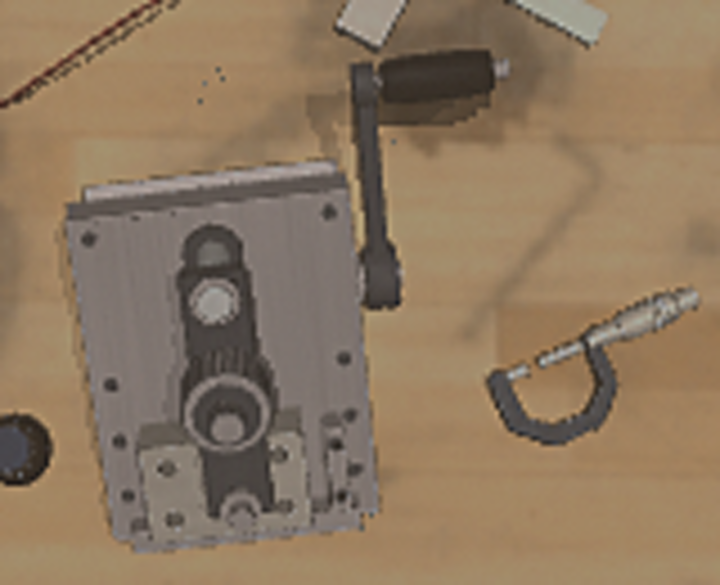

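View pics/sc.png

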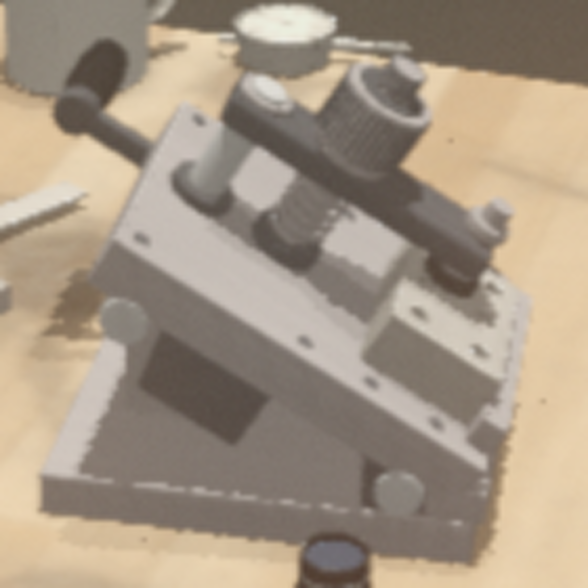

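The crops confirm it: the drilled grey block sits under the dark strap. Pixels in the top crop (4.5x) are pillar top (213,302), stud top (226,428) and plate uphill corners (68,208) and (348,182). In the side crop (4.2x) they are pillar (270,93), stud (407,68) and plate corners (118,235), (185,105) and (490,475). The handle centre is at (440,77) in the top crop and about (95,85) in the side crop. I'll fit the fixture pose (x, y, yaw) to these known points.

```bash
cat > h.py <<'E'
import numpy as np, cv2
from scipy.spatial.transform import Rotation as R
from scipy.optimize import least_squares
from bench import bot, solve_ik, imaging
def cam(n):
    m=imaging.camera_model(n); return m["K"],m["position"],R.from_euler("xyz",m["rotation"]).as_matrix()
C={n:cam(n) for n in("side","top")}
def proj(n,P):
    K,p,r=C[n]; c=(np.asarray(P,float)-p)@r; c=c*[1,-1,-1]; q=c@K.T; return q[...,:2]/q[...,2:]
def ray(n,uv):
    K,p,r=C[n]; d=np.linalg.inv(K)@[*uv,1]; d=r@(d*[1,-1,-1]); return p,d/np.linalg.norm(d)
def tri(a,b):
    (p,d),(q,e)=ray("top",a),ray("side",b)
    s=np.linalg.lstsq(np.c_[d,-e],q-p,rcond=None)[0]; u,v=p+s[0]*d,q+s[1]*e; return (u+v)/2,np.linalg.norm(u-v)
RP=R.from_euler("y",-30,degrees=True).as_matrix()
def p2w(P,f):
    return (np.asarray(P,float)@RP.T+[-23,0,87.7])@R.from_euler("z",f[2]).as_matrix().T+[f[0],f[1],0]
def w2p(P,f):
    return ((np.asarray(P,float)-[f[0],f[1],0])@R.from_euler("z",f[2]).as_matrix()-[-23,0,87.7])@RP
E
python3 - <<'E'
from h import *
T=lambda u,v:np.array([u/4.5+260,v/4.5+180])
S=lambda u,v:np.array([u/4.2+270,v/4.2+210])
pts=[("top",T(213,302),(62,0,58)),("side",S(270,93),(62,0,58)),("top",T(226,428),(22,0,97)),("side",S(407,68),(22,0,97)),
("top",T(68,208),(85,65,0)),("top",T(348,182),(85,-65,0)),("side",S(118,235),(85,65,0)),("side",S(185,105),(85,-65,0)),("side",S(490,475),(-85,65,0))]
res=lambda f:np.concatenate([proj(n,p2w(P,f))-u for n,u,P in pts])
l=least_squares(res,[500,-130,0],x_scale=[10,10,.1],loss="soft_l1"); f=l.x
print(f); print(np.round(res(f).reshape(-1,2),1))
for a,b in((0,1),(2,3),(4,6),(5,7)):
    w,g=tri(pts[a][1],pts[b][1]); print(w.round(1),g.round(1),"plate",w2p(w,f).round(1),pts[a][2])
w,g=tri(T(436,77),S(97,82)); print("handle",w,g,w2p(w,f).round(1))
E
```

```text
[ 5.11748980e+02 -1.22250895e+02  1.23519289e-01]
[[ 0.4  0.1]
 [ 0.3 -0.8]
 [ 0.3 -0.3]
 [ 0.5  0.5]
 [-1.   2.3]
 [ 0.2  1. ]
 [-1.2  1. ]
 [-0.4 -1.2]
 [-1.1 -0.5]]
[ 513.7 -121.3  167.8] 0.0 plate [61.7  0.7 56.8] (62, 0, 58)
[ 459.8 -128.1  183.8] 1.3 plate [22.7  0.6 97.9] (22, 0, 97)
[555.9 -54.3 130.8] 5.7 plate [86.7 62.  -0.3] (85, 65, 0)
[ 570.9 -180.6  128. ] 3.1 plate [ 84.6 -65.2  -2.3] (85, -65, 0)
handle [ 624.44864039 -220.92395993  113.08101947] 0.6329783492651405 [ 118.9 -111.8  -39.4]
```

The fit is good. The handle triangulates to plate (118.9,-111.8,-39.4) against (120,-112,-40) for a closed lever, and stud and pillar agree within 1.2 mm. Next I check reachability of the planned poses.

```bash
cat >> h.py <<'E'
F=(511.75,-121.9,.1235)
RW=R.from_euler("z",F[2]).as_matrix()@RP
def ori(yx,tilt=0,turn=0):
    """tool z along plate -z (leaning body to +y by tilt); tool y = yx*plate x; turn about tool z"""
    z=np.array([0,-np.sin(tilt),-np.cos(tilt)]); y=np.array([yx,0,0]); x=np.cross(y,z)
    return R.from_matrix(RW@np.c_[x,y,z]@R.from_euler("z",turn).as_matrix()).as_euler("xyz")
W=lambda x,y,z:p2w((x,y,z),F)
GY=-117
def lev(a,dz=0): return W(22+98*np.cos(a),GY,-40+98*np.sin(a)-19+dz)
def fz():
    s=bot.get_state(); return s
E
python3 - <<'E'
from h import *
for yx in(1,-1):
    print("yx",yx)
    for nm,p,o in[("pre",lev(0,90),ori(yx)),("l0",lev(0),ori(yx)),("l.9",lev(.9),ori(yx)),("l1.75",lev(1.75),ori(yx)),("l1.75up",lev(1.75,90),ori(yx)),
      ("push",W(-47.6,46,7),ori(yx,.35)),("pushup",W(-47.6,80,140),ori(yx,.35))]+[(f"nut{t}",W(22,0,66),ori(yx,0,t)) for t in(-1.57,-.8,0,.8,1.57,2.4)]:
        q=solve_ik(p,o); print(nm,p.round(0),None if q is None else np.round(q,2))
E
```

```text
yx 1
pre [ 591. -230.  175.] [-0.66  0.27 -0.57  0.34  0.36  0.86]
l0 [ 636. -224.   97.] [-0.6   0.44 -0.57  0.15  0.34  0.92]
l.9 [ 566. -233.  145.] [-0.7   0.28 -0.65  0.26  0.37  0.82]
l1.75 [ 489. -243.  122.] [-0.83  0.23 -0.8   0.22  0.42  0.69]
l1.75up [ 444. -248.  200.] [-0.92  0.06 -0.75  0.48  0.45  0.59]
push [439. -85.  70.] [-0.26  0.21 -1.28 -0.53 -0.14  1.24]
pushup [369. -59. 185.] [-0.22 -0.35 -1.21  0.11 -0.16  1.27]
nut-1.57 [ 475. -126.  156.] [-0.63  0.04 -0.93  0.2   0.35 -0.68]
nut-0.8 [ 475. -126.  156.] [-0.63  0.04 -0.93  0.2   0.35  0.09]
nut0 [ 475. -126.  156.] [-0.63  0.04 -0.93  0.2   0.35  0.89]
nut0.8 [ 475. -126.  156.] [-0.63  0.04 -0.93  0.2   0.35  1.69]
nut1.57 [ 475. -126.  156.] [-0.63  0.04 -0.93  0.2   0.35  2.46]
nut2.4 [ 475. -126.  156.] [-0.63  0.04 -0.93  0.2   0.35 -2.99]
yx -1
pre [ 591. -230.  175.] [-0.66  0.27 -0.57  0.34  0.36 -2.28]
l0 [ 636. -224.   97.] [-0.6   0.44 -0.57  0.15  0.34 -2.22]
l.9 [ 566. -233.  145.] [-0.7   0.28 -0.65  0.26  0.37 -2.32]
l1.75 [ 489. -243.  122.] [-0.83  0.23 -0.8   0.22  0.42 -2.46]
l1.75up [ 444. -248.  200.] [-0.92  0.06 -0.75  0.48  0.45 -2.55]
push [439. -85.  70.] [-0.26  0.21 -1.28 -0.53 -0.14 -1.9 ]
pushup [369. -59. 185.] [-0.22 -0.35 -1.21  0.11 -0.16 -1.87]
nut-1.57 [ 475. -126.  156.] [-0.63  0.04 -0.93  0.2   0.35  2.46]
nut-0.8 [ 475. -126.  156.] [-0.63  0.04 -0.93  0.2   0.35 -3.05]
nut0 [ 475. -126.  156.] [-0.63  0.04 -0.93  0.2   0.35 -2.25]
nut0.8 [ 475. -126.  156.] [-0.63  0.04 -0.93  0.2   0.35 -1.45]
nut1.57 [ 475. -126.  156.] [-0.63  0.04 -0.93  0.2   0.35 -0.68]
nut2.4 [ 475. -126.  156.] [-0.63  0.04 -0.93  0.2   0.35  0.15]
```

```bash
cat >> h.py <<'E'
def pf(s=None):
    s=s or bot.get_state(); return (RW.T@s["contact_force"]).round(1), w2p(s["tcp_pos"],F).round(1), round(s["t"],2)
E
python3 - <<'E'
from h import *
bot.grip(.6); o=ori(1)
bot.move_ptp(lev(0,90),o); print(pf())
print(bot.movel(lev(0),max_speed=120,threshold=15),pf())
bot.grip(0,40); s=bot.get_state(); print("grip",s["opening"],s["gripper_force"],pf(s))
for a in(.1,.25):
    bot.movel(lev(a),max_speed=60); print(a,pf())
E
```

```text
(array([ 0. , -0.4, -0.1]), array([ 120. , -118.1,   31.3]), 2.18)
False (array([ 0. , -1.5,  0.5]), array([ 120.3, -117.3,  -58.6]), 3.08)
grip 0.24458880814206302 39.021214842796326 (array([1.2, 0.9, 4.2]), array([ 120.9, -117.5,  -58.3]), 3.46)
0.1 (array([ 2.5, -1.2,  0.1]), array([ 120.3, -117.4,  -48.8]), 3.77)
0.25 (array([ 3.7, -0.7, -0.1]), array([ 117.9, -117.5,  -34.5]), 4.17)
```

The handle is gripped (about 21 mm opening) and following the arc with small forces. I'll open it fully and check variants for the push pose.

```bash
python3 - <<'E'
from h import *
for a in(.45,.65,.85,1.05,1.25,1.45,1.6,1.74):
    bot.movel(lev(a),max_speed=80); print(a,pf())
bot.grip(.6); print(pf())
bot.movel(lev(1.74,95),max_speed=200); print(pf())
for tilt in(.2,.3):
  for x in(-47,-43):
    for z in(7,9):
      q=solve_ik(W(x,44,z),ori(1,tilt)); print(tilt,x,z,np.round(q,2))
cv2.imwrite("pics/s1.png",cv2.resize(imaging.capture("side")[190:350,270:430],None,fx=3.6,fy=3.6,interpolation=cv2.INTER_CUBIC))
E
```

```text
0.45 (array([ 4.8, -1.4,  2.4]), array([ 111.2, -117.5,  -16.2]), 4.56)
0.65 (array([ 7.3, -1.4,  4.2]), array([ 101.1, -117.5,    0.6]), 4.95)
0.85 (array([ 4.9, -1.1,  6.1]), array([  87.7, -117.6,   15. ]), 5.34)
1.05 (array([ 3.9, -0.1,  8.2]), array([  71.6, -117.6,   26.5]), 5.73)
1.25 (array([ 2.8, -1.4, 12.8]), array([  53.2, -117.7,   34.6]), 6.12)
1.45 (array([ 0.5, -1.2, 15.9]), array([  33. , -117.7,   38.8]), 6.52)
1.6 (array([-1.8, -3. , 14.8]), array([  17. , -117.7,   39.2]), 6.85)
1.74 (array([ 1.7, -1.1, 11.5]), array([   5.3, -117.8,   37.9]), 7.17)
(array([-0.1,  0.4,  0.1]), array([   4.6, -116.1,   37.1]), 7.58)
(array([-0.2,  0. ,  0.3]), array([   5.3, -117. ,  132.3]), 8.2)
0.2 -47 7 [-0.42  0.16 -1.25 -0.39  0.08  1.11]
0.2 -47 9 [-0.42  0.15 -1.25 -0.38  0.08  1.11]
0.2 -43 7 [-0.41  0.16 -1.24 -0.38  0.08  1.11]
0.2 -43 9 [-0.41  0.15 -1.24 -0.37  0.08  1.11]
0.3 -47 7 [-0.31  0.19 -1.27 -0.49 -0.06  1.19]
0.3 -47 9 [-0.32  0.18 -1.27 -0.48 -0.06  1.19]
0.3 -43 7 [-0.31  0.19 -1.26 -0.47 -0.07  1.2 ]
0.3 -43 9 [-0.31  0.18 -1.26 -0.46 -0.07  1.2 ]
```

View pics/s1.png

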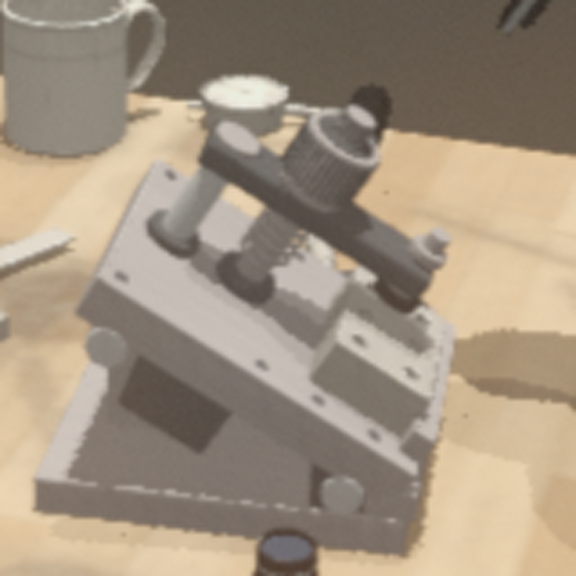

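The lever stands open: the handle shows behind the nut at (372,110), the strap is raised, and there is space between foot and block at (405,295). Now pushing the block.

```bash
python3 - <<'E'
from h import *
o=ori(1,.2)
bot.grip(0,40)
bot.move_ptp(W(-30,80,140),o); print(pf())
bot.movel(W(-46,80,40),max_speed=150)
bot.movel(W(-46,68,7),max_speed=80,threshold=12); print(pf())
print(bot.movel(W(-46,55,7),max_speed=40,threshold=20),pf())
for y in(51,48,45,42,39):
    h=bot.movel(W(-46,y,7),max_speed=20,threshold=16); print(h,pf())
    if h: break
bot.dwell(.3); print(pf())
cv2.imwrite("pics/s2.png",cv2.resize(imaging.capture("top")[210:310,260:390],None,fx=5,fy=5,interpolation=cv2.INTER_CUBIC))
E
```

```text
(array([ 0.4, -1.8, -0.1]), array([-28.2,  79.1, 140.5]), 9.62)
(array([-0.2,  0.5,  0.5]), array([-45.9,  67.9,   7.3]), 11.03)
False (array([1.3, 3.3, 1.3]), array([-45.6,  54.9,   7.1]), 11.51)
False (array([ 3.4, 10.8,  6.1]), array([-46. ,  53.5,   6.8]), 11.86)
False (array([2.7, 8.7, 3.4]), array([-45.9,  50.2,   6.8]), 12.16)
False (array([ 2.6, 10.2,  4.7]), array([-46. ,  47.4,   6.7]), 12.46)
False (array([ 2.5, 11.3,  5.7]), array([-45.9,  44.8,   6.7]), 12.76)
False (array([ 5.6, 18.8, 10.2]), array([-46.3,  44.7,   6.4]), 13.06)
(array([ 4.8, 19. ,  9.9]), array([-46.3,  44.7,   6.4]), 13.36)
```

View pics/s2.png

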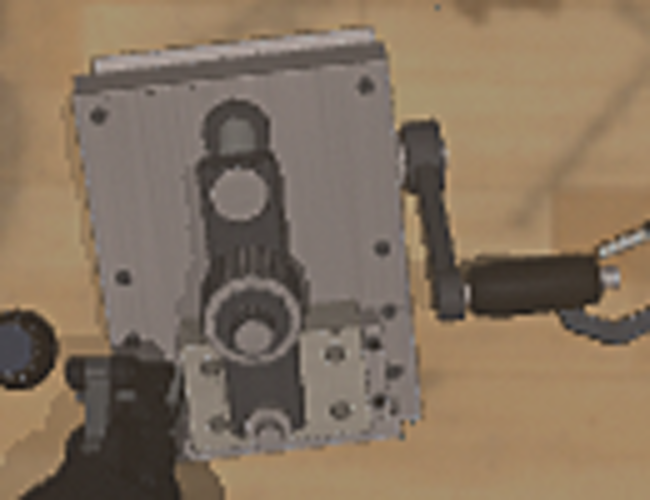

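The block's right edge at (375,370) is now up against the side stop. The push force rose with no motion at finger y 44.7 (45.2 expected), so it is flush. Now the nut.

```bash
cat >> h.py <<'E'
def turn(t0,t1,z0,n=None):
    """screw grasped nut from tool turn t0 to t1 (cw +), TCP z from z0"""
    n=n or max(2,int(np.ceil(abs(t1-t0)/.6)))
    for t in np.linspace(t0,t1,n+1)[1:]:
        z=z0-10*(t-t0)/(2*np.pi)
        bot.movel(W(22,0,z),ori(1,0,t),max_speed=3); s=bot.get_state(); print(round(t,2),pf(s),(RW.T@s["wrist_torque"]).round(2),s["qpos"][5].round(2))
E
python3 - <<'E'
from h import *
bot.movel(W(-46,62,10),max_speed=120); bot.movel(W(-40,85,150),max_speed=250)
bot.grip(.75); bot.move_ptp(W(22,0,150),ori(1,0,-2.3)); print(pf(),bot.get_state()["qpos"].round(2))
print(bot.movel(W(22,0,66),max_speed=120,threshold=12),pf())
bot.grip(0,90); s=bot.get_state(); print("grip",s["opening"]*85,s["gripper_force"],pf(s))
turn(-2.3,-2.2,66,1)
E
```

```text
(array([-0.1, -0.7,  0.7]), array([ 21.9,   0.2, 150. ]), 17.32) [-0.72 -0.15 -0.87  0.49  0.38 -1.5 ]
False (array([ 0.1,  0.7, -0.2]), array([22.2, -0. , 66.2]), 18.18)
grip 35.391254382351626 88.66230010986328 (array([-2. ,  2.2, 11.3]), array([22. ,  0.3, 66.8]), 18.55)
-2.2 (array([-1.9,  3.9, 10.6]), array([21.9,  0.3, 66.6]), 18.8) [ 0.43  0.78 -0.43] -1.31
```

```bash
python3 - <<'E'
from h import *
turn(-2.2,.55,65.84)
bot.grip(.75); s=bot.get_state(); print(pf(s)); 
bot.movel(W(22,0,150),max_speed=250)
bot.grip(.6); bot.move_ptp(lev(1.74,95),ori(1))
bot.movel(lev(1.74),max_speed=150,threshold=15); bot.grip(0,40); s=bot.get_state();print("grip",s["opening"],pf(s))
E
```

```text
-1.65 (array([-2.6,  4.7, 12.5]), array([21.7,  0.8, 65.7]), 19.5) [ 0.64  0.92 -0.14] -0.76
-1.1 (array([-1.9,  5.7, 13.6]), array([21.8,  1.3, 64.9]), 20.2) [ 0.82  0.87 -0.1 ] -0.21
-0.55 (array([-0.3,  6.9, 12.5]), array([22. ,  1.7, 64. ]), 20.9) [ 1.07  0.8  -0.07] 0.34
0.0 (array([ 1.2,  7.6, 11.8]), array([22.5,  1.8, 63.1]), 21.6) [ 1.35  0.69 -0.15] 0.89
0.55 (array([ 0.7,  7.3, 10.9]), array([23. ,  1.7, 62.3]), 22.3) [ 1.43  0.49 -0.11] 1.44
(array([-0.6, -0.5,  0.3]), array([22. , -0.3, 61.5]), 22.69)
grip 0.23985307249383317 (array([-1.7, -0.1,  6.9]), array([   5.7, -117.6,   38.3]), 25.39)
```

```bash
cat >> h.py <<'E'
def close(angs,speed=60,lim=None):
    for a in angs:
        bot.movel(lev(a),max_speed=speed); s=bot.get_state(); f=RW.T@s["contact_force"]; p=w2p(s["tcp_pos"],F)
        aa=np.arctan2(p[2]+19+40,p[0]-22)
        print(f"{a:.2f} act {aa:.3f} tang {-f[0]*np.sin(aa)+f[2]*np.cos(aa):.1f} rad {f[0]*np.cos(aa)+f[2]*np.sin(aa):.1f} t {s['t']:.1f}")
E
python3 - <<'E'
from h import *
close([1.6,1.45,1.3,1.2]); close(np.arange(1.15,.74,-.05))
E
```

```text
1.60 act 1.590 tang 0.6 rad 9.2 t 25.8
1.45 act 1.437 tang -0.7 rad 9.0 t 26.2
1.30 act 1.287 tang -0.8 rad 8.0 t 26.6
1.20 act 1.187 tang -0.3 rad 7.9 t 26.9
1.15 act 1.138 tang -0.6 rad 7.6 t 27.1
1.10 act 1.088 tang -0.8 rad 7.2 t 27.4
1.05 act 1.038 tang -1.7 rad 7.0 t 27.6
1.00 act 0.989 tang -1.1 rad 6.7 t 27.9
0.95 act 0.940 tang -1.6 rad 7.2 t 28.1
0.90 act 0.891 tang -2.0 rad 5.8 t 28.4
0.85 act 0.841 tang -1.3 rad 6.7 t 28.6
0.80 act 0.792 tang -1.7 rad 6.7 t 28.9
0.75 act 0.743 tang -0.3 rad 6.8 t 29.1
```

```bash
python3 - <<'E'
from h import *
close([.71,.67,.63,.59])
E
```

```text
0.71 act 0.705 tang 0.1 rad 7.0 t 29.4
0.67 act 0.666 tang 1.3 rad 7.6 t 29.6
0.63 act 0.627 tang 1.8 rad 6.7 t 29.9
0.59 act 0.588 tang 2.4 rad 7.2 t 30.1
```

The bite starts near 0.79 rad (45°), with stiffness about 118 N/mm, which predicts about 124 N closed. That's inside the band but near its lower edge, and there is time, so I'll reopen and give the nut 0.35 rad more.

```bash
python3 - <<'E'
from h import *
for a in np.arange(.8,1.7,.2).tolist()+[1.74]: bot.movel(lev(a),max_speed=100)
bot.grip(.6); bot.movel(lev(1.74,110),max_speed=250)
bot.grip(.75); bot.move_ptp(W(22,0,140),ori(1,0,-.2))
print(bot.movel(W(22,0,61.5),max_speed=150,threshold=12),pf()); bot.grip(0,90)
turn(-.2,.15,61.5,1)
bot.grip(.75); bot.movel(W(22,0,140),max_speed=250)
bot.grip(.6); bot.move_ptp(lev(1.74,95),ori(1))
bot.movel(lev(1.74),max_speed=200,threshold=15); bot.grip(0,40); s=bot.get_state();print("grip",s["opening"],pf(s))
close([1.55,1.4,1.25,1.1],90); close([1.05,1,.96,.92,.88,.84,.8,.76,.72,.68,.64])
E
```

```text
False (array([0. , 0.2, 0. ]), array([22. , -0.7, 61.5]), 34.62)
0.15 (array([-1.2,  0.1,  9.9]), array([22.4, -0.7, 62. ]), 35.49) [ 0.04  0.81 -0.32] 1.05
grip 0.2471944285104316 (array([-1.6,  0.8,  8.6]), array([   5.8, -117.6,   38.5]), 38.17)
1.55 act 1.539 tang 0.0 rad 11.5 t 38.5
1.40 act 1.386 tang -0.7 rad 11.0 t 38.9
1.25 act 1.236 tang -1.1 rad 9.6 t 39.2
1.10 act 1.087 tang -1.3 rad 8.5 t 39.5
1.05 act 1.039 tang -1.3 rad 8.8 t 39.7
1.00 act 0.990 tang -1.1 rad 7.7 t 40.0
0.96 act 0.950 tang -2.1 rad 7.1 t 40.2
0.92 act 0.911 tang -1.0 rad 5.7 t 40.5
0.88 act 0.871 tang -1.6 rad 7.4 t 40.7
0.84 act 0.833 tang 0.0 rad 7.5 t 41.0
0.80 act 0.795 tang 1.1 rad 7.6 t 41.2
0.76 act 0.756 tang 2.7 rad 8.7 t 41.5
0.72 act 0.717 tang 3.0 rad 8.2 t 41.7
0.68 act 0.678 tang 3.1 rad 7.2 t 42.0
0.64 act 0.638 tang 2.9 rad 7.6 t 42.2
```

The bite now starts at about 0.87 rad (50°), right in the middle. Closing fully.

```bash
python3 - <<'E'
from h import *
close([.5,.36,.22,.1,0,-.02],70)
bot.grip(.6); print(pf()); bot.movel(lev(0,95),max_speed=200); bot.movel(W(60,-190,150),max_speed=250); print(pf())
T=imaging.capture("top")[180:310,260:420]; S=imaging.capture("side")[195:350,260:420]
cv2.imwrite("pics/f.png",np.hstack([cv2.resize(T,(400,325)),cv2.resize(S,(400,325))]))
E
```

```text
0.50 act 0.497 tang 2.8 rad 7.4 t 42.6
0.36 act 0.358 tang 0.6 rad 7.0 t 42.9
0.22 act 0.218 tang -1.5 rad 5.3 t 43.3
0.10 act 0.095 tang -3.0 rad 7.4 t 43.6
0.00 act 0.008 tang 15.7 rad 3.6 t 43.9
-0.02 act 0.002 tang 32.2 rad 0.0 t 44.1
(array([-0.1, -0.4, -0.4]), array([ 118.5, -116.7,  -61.8]), 44.54)
(array([ 0.4,  1.3, -0.1]), array([  59.4, -189.3,  148.8]), 45.92)
```

View pics/f.png

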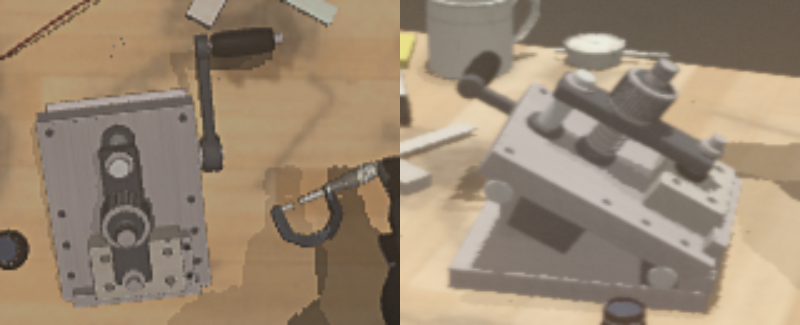

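The lever is back in the closed pose (handle (240,42) in the top half) and it went over centre onto its stop. The block's right edge is at the side stop (about (183,262)), the foot is on the block, and the bystanders haven't moved.

```bash
python3 -c "
from bench import bot
print(bot.sign_off())"
```

```text
the job is handed in; nothing more can be done
None
```

I handed the job in at about 46 s: the block was pushed flush to the side stop, the nut set so the lever bites at about 50° before closed (estimated clamp force about 136 N, not measured directly), the lever fully closed, and the micrometer, loupe and try square left where they were.

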